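Find the loaded specimen box by weight and lock it in the tray

ROBOT

A 7-joint arm with a two-finger parallel gripper is mounted at the origin on the work surface. World frame = base frame: x ahead of the robot, y to its left, z up, the work surface at z = 0. Lengths are in m, angles in rad, forces in N, time in s.
With the tool pointing down it reaches from about 0.425 to 0.925 m from the base axis. Payload 6.8 kg.
Tool frame: the origin (TCP) lies on the mounting face of the last link; the fingertips stand 173 mm ahead of it and the grasp point (between the pads) lies 155 mm ahead of it; z points along the fingers, y is the line along which they close (so a half turn about z gives the same grasp; the last joint's range is limited). The gripper opens to 85 mm and grips with 20 to 120 N. Pads are 22 mm wide; open, the fingers measure 114 mm over their backs; the gripper's body (76 mm by 85 mm) begins 54 mm behind the grasp point. The pads swing forward as they close: fully open they stand 13 mm farther back than shut.
Start: joints at [1.055, 0.477, 0.022, 1.555, -0.011, 1.109, -0.083], TCP at [0.268, -0.62, 0.405] pointing down, gripper open.
Joint ranges: [-2.96, 2.96], [-0.34, 2.1], [-1.41, 1.46], [0.24, 2.44], [-1.37, 4.51], [0.17, 1.92], [-2.96, 2.96]. Speed limits (rad/s): [2.39, 2.39, 3.14, 3.14, 3.14, 3.14, 3.14].

INTERFACE

Orientations are given as a unit quaternion [w, x, y, z].
In Python, from station import bot gives the robot as it stands. The module is installed in compiled form; this text tells all that it offers.
- The arm moves only by the shell command python3 -m pendant 'ROWS' [FORCE]. ROWS is JSON, a list of rows, each a list of 5 numbers: the finger opening in m, from 0 to 0.0854, then the shift along the tool's x, y, z in m, then the turn about the tool's z in degrees. In form: [[jaw, x, y, z, yaw], ...]. A call has 1 to 12 rows; each row shifts and turns the commanded pose from where the row before left it, along the tool's axes as they then stand; what a row does not reach is not made up. A row lasts 1/12 s, in which the tool goes at most 41.7 mm and 7.16 degrees, less where a joint would pass 70% of its speed; a pose out of reach is approached as far as the arm can. A call with a gripper value outside its range is refused whole. The fingers move at their own pace and stop on an object; FORCE is the grip in N (left out, the last holds). Time passes only in rows, so rows that do not move let the fingers close. It gives the time, the measured TCP pose, the force, the opening and the grip force at its end, in the units of the state.
- bot.get_obs(): the state, without advancing time (a new reading comes with each control period).
- bot.read_camera(name): name is "side" or "top" or "wrist"; returns (picture, depth): 400x640x3 uint8, blue, green, red; 400x640 float32, m along the optical axis (not along the pixel's ray), 0 where there is no reading.
- bot.camera_model(name): a dict with "intrinsics" (3x3 intrinsics, pixels), "R" (3x3) and "t" (3): a world point X has camera coordinates R X + t. Camera axes: x right, y down, z forward; pixel columns grow to the right and rows downward; lengths in m; the calibration is good to about 2 mm. A picture is of the moment at which its call begins: read the wrist's pose just before it. camera_model takes no time and is no camera call; for the wrist camera it gives the pose at the moment of the call.
- bot.hand_in(): hands the job in; it is judged then, once.
Trained networks look in the newest picture that a camera, given by its name, has taken for a name from the list of things; names that differ only in an ending like _2 or _b are one class to them, and where a whole thing is asked for, a point or a joint stands for the part that bears it (a point fixed in the world has none). Each returns a list of dicts, best first, with "score" (0 to 1); they miss things now and then, are a little off and sometimes report something else, mostly with a low value. They report only what shows in the picture. A call takes as long as a camera call. They do not tell look-alikes from the thing itself.
- bot.boxes_of(name, camera): "at" ([column, row] in pixels, amid what is visible of it).
- bot.trace(name, camera): "mask" (400x640 bool, what is visible of it) and "at" ([column, row] in pixels, amid what is visible of it).
- bot.pinpoint(name, camera): "at" ([column, row] in pixels: a listed point, or the origin of a listed thing).
The state is a dict: "t": time; "q": joint angles; "joint_vel": joint speeds; "joint_torque": joint torques, N m; "eef_pos": TCP position; "tool_rot": TCP orientation; "contact_force": force on the tool from outside, world axes, zero at the start; "torque": the same for the moment, N m; "gripper_width": opening from 0.0 (shut) to 1.0 (fully open); "grasp_force": force on a finger pad.
Only numpy, scipy, OpenCV 4.12 (cv2) and the standard library are available. Lean on these libraries where they do the work, as an engineer would, in place of code of your own. Each camera call takes 0.05 s, during which the arm holds its last target. There are 200 camera calls.

TASK

One of the three identical specimen boxes holds a steel block and the other two are empty: feel by lifting which one is heavy, and set it down flat in the bay of the loading tray. Then turn the red turnbutton over it as far as it will go, to secure it. Keep the boxes upright, do not drop them, leave the two empty ones standing on the bench away from the tray, and do not disturb the other things on the bench.

Things in the scene. Friction and masses are not known exactly. Their poses are not given: they have to be found in the camera images.
- box_1: one of three identical closed specimen boxes: grey, black lid, yellow patch on top; 110 mm long (own x) x 56 mm wide (own y) x 45 mm high; stands flat on the bench at the start; origin at the centre of its underside, z up. Which box holds the steel block is not visible and changes: the loaded box weighs about 0.6 kg, an empty one about 0.18 kg
- box_2: one of three identical closed specimen boxes: grey, black lid, yellow patch on top; 110 mm long (own x) x 56 mm wide (own y) x 45 mm high; stands flat on the bench at the start; origin at the centre of its underside, z up. Which box holds the steel block is not visible and changes: the loaded box weighs about 0.6 kg, an empty one about 0.18 kg
- box_3: one of three identical closed specimen boxes: grey, black lid, yellow patch on top; 110 mm long (own x) x 56 mm wide (own y) x 45 mm high; stands flat on the bench at the start; origin at the centre of its underside, z up. Which box holds the steel block is not visible and changes: the loaded box weighs about 0.6 kg, an empty one about 0.18 kg
- tray: fixed aluminium loading tray, 5 mm thick, with a bay for one box edged by low blue walls (inside 126 mm along own x, 68 mm along own y; bay floor 5 mm and wall tops 14 mm above the bench, walls 5 mm thick); origin at bench level under the centre of the bay, x along the bay. The turnbutton stands at its -x end
- pivot (a point): the turnbutton's vertical pivot axis, 86 mm from the bay centre towards the tray's -x, at the height of the bar's top (62 mm above the bench)
- tab (a point): the centre of the turnbutton's upright red tab, 46 mm from the pivot axis; the tab is 12 mm thick across the bar, 26 mm long along it, and stands 30 mm high on the bar (62 to 92 mm above the bench; this point at 92 mm); the red bar under it is 18 mm wide, 8 mm thick (54 to 62 mm above the bench), reaches 61 mm from the pivot and passes 4 mm over a seated box
- turnbutton (a joint): angle of the red turnbutton: 0 = fully open, bar along the tray's +y, clear of the bay; it turns clockwise seen from above and meets its stop at 1.571 = bar along the tray's +x, straight over the end of the box. It starts open (0 to 0.4) and stays where it is left
- dish: bystander: cream round dish with a copper-coloured face, 76 mm across, 10 mm high; origin at the centre of its underside
- tweezers: bystander: steel tweezers lying flat, about 130 mm long, 6 mm high; origin at the centre of its underside
- optic: bystander: glass disc in a black rim, 84 mm across, 11 mm high; origin at the centre of its underside
- objective: bystander: upright steel microscope objective, 40 mm across, 68 mm high; origin at the centre of its underside
- probe: bystander: black pen probe with a brass collar and steel tip, about 155 mm long, 13 mm high; origin at the centre of its underside
- battery: bystander: black battery block with a yellow top, 60 x 45 x 22 mm; origin at the centre of its underside
- mirror: bystander: flat black plate with a gold square, 100 x 75 x 5 mm; origin at the centre of its underside
Mind the look-alikes: they are no part of the job. Leave any turquoise look-alike of the box_1 alone. Leave any turquoise look-alike of the box_3 alone.

How it is judged:
On the way:
1. the loaded box stands flat in the bay of the tray, with the turnbutton still open (((x of box_1 in the frame of tray between -0.01 and 0.01 m and y of box_1 in the frame of tray between -0.008 and 0.008 m and z of box_1 in the frame of tray between 0.002 and 0.008 m and angle between the x axis of box_1 and the x axis of tray, either way round below 0.15 rad and angle between box_1's own z axis and vertical below 0.05 rad and contact force between box_1 and tray above 3.9 N and linear speed of box_1 below 0.02 m/s) or (x of box_2 in the frame of tray between -0.01 and 0.01 m and y of box_2 in the frame of tray between -0.008 and 0.008 m and z of box_2 in the frame of tray between 0.002 and 0.008 m and angle between the x axis of box_2 and the x axis of tray, either way round below 0.15 rad and angle between box_2's own z axis and vertical below 0.05 rad and contact force between box_2 and tray above 3.9 N and linear speed of box_2 below 0.02 m/s) or (x of box_3 in the frame of tray between -0.01 and 0.01 m and y of box_3 in the frame of tray between -0.008 and 0.008 m and z of box_3 in the frame of tray between 0.002 and 0.008 m and angle between the x axis of box_3 and the x axis of tray, either way round below 0.15 rad and angle between box_3's own z axis and vertical below 0.05 rad and contact force between box_3 and tray above 3.9 N and linear speed of box_3 below 0.02 m/s)) and value of joint turnbutton below 1 rad), for 0.2 s.
At the end, for the whole second after the job is handed in: Loaded box (over 3.9 N on the tray) level and still in the bay, centre within 10 mm along the bay and 8 mm across, within 0.15 rad of its direction; turnbutton past 1.3 rad (stop 1.571), still; the two empty boxes upright and still on the bench, over 80 mm from the bay centre ((((x of box_1 in the frame of tray between -0.01 and 0.01 m and y of box_1 in the frame of tray between -0.008 and 0.008 m and z of box_1 in the frame of tray between 0.002 and 0.008 m and angle between the x axis of box_1 and the x axis of tray, either way round below 0.15 rad and angle between box_1's own z axis and vertical below 0.05 rad and contact force between box_1 and tray above 3.9 N and linear speed of box_1 below 0.02 m/s) and (height (world z) of box_2 below 0.01 m and angle between box_2's own z axis and vertical below 0.1 rad and horizontal distance between box_2 and tray above 0.08 m and linear speed of box_2 below 0.02 m/s) and (height (world z) of box_3 below 0.01 m and angle between box_3's own z axis and vertical below 0.1 rad and horizontal distance between box_3 and tray above 0.08 m and linear speed of box_3 below 0.02 m/s)) or ((x of box_2 in the frame of tray between -0.01 and 0.01 m and y of box_2 in the frame of tray between -0.008 and 0.008 m and z of box_2 in the frame of tray between 0.002 and 0.008 m and angle between the x axis of box_2 and the x axis of tray, either way round below 0.15 rad and angle between box_2's own z axis and vertical below 0.05 rad and contact force between box_2 and tray above 3.9 N and linear speed of box_2 below 0.02 m/s) and (height (world z) of box_1 below 0.01 m and angle between box_1's own z axis and vertical below 0.1 rad and horizontal distance between box_1 and tray above 0.08 m and linear speed of box_1 below 0.02 m/s) and (height (world z) of box_3 below 0.01 m and angle between box_3's own z axis and vertical below 0.1 rad and horizontal distance between box_3 and tray above 0.08 m and linear speed of box_3 below 0.02 m/s)) or ((x of box_3 in the frame of tray between -0.01 and 0.01 m and y of box_3 in the frame of tray between -0.008 and 0.008 m and z of box_3 in the frame of tray between 0.002 and 0.008 m and angle between the x axis of box_3 and the x axis of tray, either way round below 0.15 rad and angle between box_3's own z axis and vertical below 0.05 rad and contact force between box_3 and tray above 3.9 N and linear speed of box_3 below 0.02 m/s) and (height (world z) of box_1 below 0.01 m and angle between box_1's own z axis and vertical below 0.1 rad and horizontal distance between box_1 and tray above 0.08 m and linear speed of box_1 below 0.02 m/s) and (height (world z) of box_2 below 0.01 m and angle between box_2's own z axis and vertical below 0.1 rad and horizontal distance between box_2 and tray above 0.08 m and linear speed of box_2 below 0.02 m/s))) and value of joint turnbutton above 1.3 rad and velocity of joint turnbutton between -0.05 and 0.05 rad/s); the robot touches nothing.
It fails at once if a box is tipped by more than 0.6 rad (angle between any of box_1, box_2, box_3's own z axis and vertical above 0.6 rad).
It fails at once if a box is dropped or thrown (moves faster than 0.6 m/s with no finger on it, a fall of about 20 mm) ((linear speed of box_1 above 0.6 m/s and contact force between the fingers and box_1 below 0.05 N) or (linear speed of box_2 above 0.6 m/s and contact force between the fingers and box_2 below 0.05 N) or (linear speed of box_3 above 0.6 m/s and contact force between the fingers and box_3 below 0.05 N)).
It fails at once if a bystander is moved by more than 30 mm (distance of any of dish, tweezers, optic, objective, probe, battery, mirror from where it was at the start of the episode above 0.03 m).
It also fails if it takes over 72 s, if anything falls off the work surface, if the arm or the gripper's body presses on something with over 40 N, if the wrist force passes 120 N, or if a joint passes its speed limit or range.

## Working session

There is one attempt and no reset: what is moved stays moved. The work goes in short steps, Python scripts to look and compute and a shell command to move; the robot and the scene stay as the last step left them, time stands still between calls to the robot, and variables do not carry over. Pictures are saved under pics/ and viewed, at most 10 in all, crops included, and the job is handed in when it is done.

```bash
mkdir -p pics
cat > h.py <<'E'
import numpy as np, cv2
from station import bot
def deproj(cam,px,depth=None,z=None):
    m=bot.camera_model(cam);K=np.array(m["intrinsics"]);R=np.array(m["R"]);t=np.array(m["t"])
    r=np.linalg.solve(K,[px[0],px[1],1.0])
    if z is None: return R.T@(r*depth-t)
    c=-R.T@t; d=R.T@r
    return c+d*(z-c[2])/d[2]
E
python3 - <<'E'
from h import *
o=bot.get_obs();print({k:np.round(v,3).tolist() for k,v in o.items()})
for c in("top","side"):
    im,d=bot.read_camera(c);cv2.imwrite(f"pics/{c}0.png",im)
    for n in ["box_1","tray","tab","pivot"]:
        f=bot.boxes_of if n in("box_1","tray") else bot.pinpoint
        for r in f(n,c):
            print(c,n,np.round(r["at"]),round(r["score"],2),deproj(c,r["at"],z={"box_1":.045,"tray":.005,"tab":.092,"pivot":.062}[n]).round(3))
E
```

```text
{'t': 0.0, 'q': [1.055, 0.478, 0.022, 1.556, -0.012, 1.109, -0.083], 'joint_vel': [-0.001, -0.001, 0.0, 0.001, 0.0, -0.0, 0.0], 'joint_torque': [-0.001, -59.647, 1.608, -28.12, 0.013, 0.009, 0.0], 'eef_pos': [0.268, -0.619, 0.404], 'tool_rot': [-0.001, 0.979, 0.203, -0.0], 'contact_force': [0.281, 0.314, 0.815], 'torque': [0.002, 0.023, -0.038], 'grasp_force': 0.0, 'gripper_width': 1.002}
top box_1 [254. 155.] 0.82 [0.643 0.192 0.045]
top box_1 [334. 249.] 0.82 [0.429 0.006 0.045]
top box_1 [176. 115.] 0.78 [0.738 0.379 0.045]
top box_1 [216. 240.] 0.59 [0.446 0.27  0.045]
top tray [424. 215.] 0.82 [ 0.513 -0.206  0.005]
top tray [309.  99.] 0.19 [0.797 0.069 0.005]
top tab [422. 235.] 0.59 [ 0.458 -0.18   0.092]
top pivot [439. 238.] 0.82 [ 0.455 -0.225  0.062]
side box_1 [218. 171.] 0.75 [0.279 0.285 0.045]
side box_1 [290. 244.] 0.71 [ 0.429 -0.012  0.045]
side box_1 [368. 130.] 0.68 [0.737 0.352 0.045]
side box_1 [279. 174.] 0.62 [0.443 0.229 0.045]
side box_1 [349. 174.] 0.59 [0.631 0.182 0.045]
side tray [344. 320.] 0.68 [ 0.509 -0.214  0.005]
side tab [315. 288.] 0.93 [ 0.455 -0.172  0.092]
side pivot [325. 317.] 0.67 [ 0.462 -0.228  0.062]
```

View pics/top0.png

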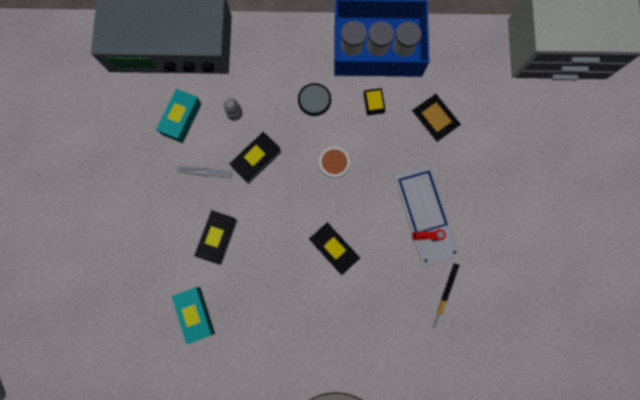

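View pics/side0.png

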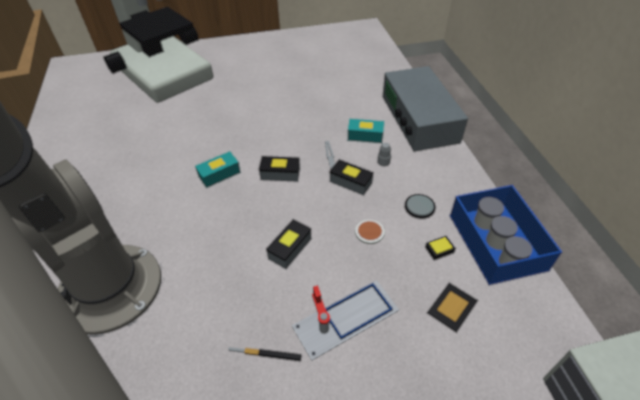

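The top view shows three grey/black boxes, at px (254,155), (334,249) and (216,240). The turquoise look-alikes at (176,115) and (193,315) are to be left alone. Other possible confusions are the battery (374,101) and the mirror (437,117). The tray bay is at about (423,201), with the red turnbutton at (430,236).

Run:
```python
from h import *
im,d=bot.read_camera("top")
m=bot.camera_model("top");K=np.array(m["intrinsics"]);R=np.array(m["R"]);t=np.array(m["t"])
v,u=np.mgrid[0:400,0:640]
P=(np.stack([(u-K[0,2])/K[0,0],(v-K[1,2])/K[1,1],np.ones_like(d)],-1)*d[...,None]-t)@R
for c in [(254,155),(334,249),(216,240)]:
    w=np.zeros(d.shape,bool);w[c[1]-35:c[1]+35,c[0]-35:c[0]+35]=1
    k=w&(P[...,2]>.035)&(P[...,2]<.055)
    (cx,cy),(a,b),g=cv2.minAreaRect((P[k][:,:2]*1000).astype(np.float32))
    if a<b:g+=90
    print(c,k.sum(),round(cx),round(cy),round(a),round(b),"long axis deg",round(g%180,1),"z",P[k][:,2].mean().round(4))
hsv=cv2.cvtColor(im,cv2.COLOR_BGR2HSV)
k=(hsv[...,0]>100)&(hsv[...,0]<130)&(hsv[...,1]>100);w=np.zeros_like(k);w[160:260,380:470]=1
k&=w
pts=np.array([deproj("top",(x,y),z=.014)[:2] for y,x in np.argwhere(k)])*1000
(cx,cy),(a,b),g=cv2.minAreaRect(pts.astype(np.float32))
if a<b:g+=90
print("bay",k.sum(),round(cx,1),round(cy,1),round(a),round(b),g%180)
pv=deproj("top",bot.pinpoint("pivot","top")[0]["at"],z=.062)*1000
tb=deproj("top",bot.pinpoint("tab","top")[0]["at"],z=.092)*1000
print(pv,tb,"pivot->bay deg",np.degrees(np.arctan2(cy-pv[1],cx-pv[0])),np.hypot(cy-pv[1],cx-pv[0]))
o=bot.get_obs()
from scipy.spatial.transform import Rotation as Ro
print(Ro.from_quat(o["tool_rot"],scalar_first=True).as_matrix().round(3),o["eef_pos"])
cv2.imwrite("pics/crop.png",cv2.resize(im[130:280,180:480],None,fx=2.6,fy=2.6,interpolation=2))
```

```text
(254, 155) 1181 642 193 59 110 long axis deg 136.2 z 0.0445
(334, 249) 1268 431 6 110 57 long axis deg 43.1 z 0.0444
(216, 240) 1280 453 276 58 110 long axis deg 162.4 z 0.0444
bay 243 544.9 -200.8 133 77 16.490442276000977
[ 463.2605171  -230.30722464   62.        ] [ 456.95828443 -178.07585146   92.        ] pivot->bay deg 19.870897587208695 86.7886365256136
[[ 0.918  0.397  0.   ]
 [ 0.397 -0.918 -0.   ]
 [-0.     0.    -1.   ]] [ 0.26768506 -0.61966916  0.40472499]
```

View pics/crop.png

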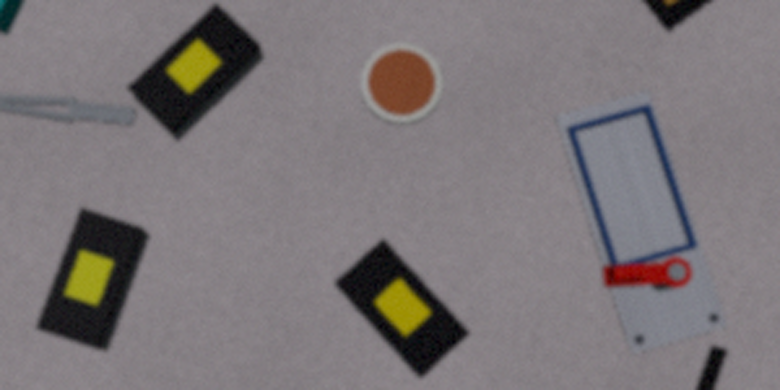

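The crop confirms three black-lidded, yellow-patched boxes and the tray with its turnbutton open. I start with box B at (431,6) mm.

```bash
cat > go.py <<'E'
import sys
from h import *
from scipy.spatial.transform import Rotation as Ro
# usage: x y z yaw (mm, deg) -> turn, then tool shift
T=[float(a) for a in sys.argv[1:5]]
o=bot.get_obs();M=Ro.from_quat(o["tool_rot"],scalar_first=True).as_matrix();p=np.array(o["eef_pos"])*1000
yaw=np.degrees(np.arctan2(M[1,0],M[0,0]))
turn=-((T[3]-yaw+90)%180-90)
y2=np.radians(yaw-turn);c,s=np.cos(y2),np.sin(y2)
d=np.array(T[:3])-p
print("t",round(o["t"],2),"pos",p.round(1),"yaw",yaw.round(1),"q1,q7",np.round(np.array(o["q"])[[0,6]],2),"F",np.round(o["contact_force"],2),"w",round(o["gripper_width"],3),"g",round(o["grasp_force"],1),"tilt",np.round(M[:2,2],3))
print("turn",round(turn,1),"shift mm",np.round([c*d[0]+s*d[1],s*d[0]-c*d[1],-d[2]],1))
E
python3 go.py 431 6 300 43
```

```text
t 0.65 pos [ 267.7 -619.7  404.7] yaw 23.4 q1,q7 [ 1.05 -0.08] F [-0.37 -0.58  0.12] w 1.001 g 0.0 tilt [ 0. -0.]
turn -19.6 shift mm [ 546.1 -346.2  104.7]
```

```bash
python3 -m pendant '[[0.085,0,0,0,-6.5],[0.085,0,0,0,-6.5],[0.085,0,0,0,-6.5],[0.085,0.03,-0.018,0,0],[0.085,0.03,-0.018,0,0],[0.085,0.03,-0.018,0,0],[0.085,0.03,-0.018,0,0],[0.085,0.03,-0.018,0,0],[0.085,0.03,-0.018,0,0],[0.085,0.03,-0.018,0,0],[0.085,0.03,-0.018,0,0],[0.085,0.03,-0.018,0,0]]' 40
python3 go.py 431 6 300 43
```

```text
t: 1.65
eef_pos: [0.3555, -0.3156, 0.405]
tool_rot: [0.0, 0.931, 0.365, 0.0]
contact_force: [1.5, -0.2, 0.2]
gripper_width: 0.998
grasp_force: 0.0
t 1.65 pos [ 355.5 -315.6  405. ] yaw 42.9 q1,q7 [ 0.78 -0.27] F [ 1.54 -0.19  0.17] w 0.998 g 0.0 tilt [ 0.    -0.001]
turn -0.1 shift mm [ 274.5 -183.7  105. ]
```

```bash
python3 -m pendant '[[0.085,0.03,-0.02,0.01,0],[0.085,0.03,-0.02,0.01,0],[0.085,0.03,-0.02,0.01,0],[0.085,0.03,-0.02,0.01,0],[0.085,0.03,-0.02,0.01,0],[0.085,0.03,-0.02,0.01,0],[0.085,0.03,-0.02,0.01,0],[0.085,0.03,-0.02,0.01,0],[0.085,0.03,-0.02,0.01,0],[0.085,0.0045,-0.0037,0.01,0],[0.085,0,0,0,0]]'
python3 go.py 431 6 180 43
python3 - <<'E'
from h import *
im,d=bot.read_camera("wrist");cv2.imwrite("pics/w1.png",im)
for r in bot.boxes_of("box_1","wrist"): print(r["score"],r["at"],deproj("wrist",r["at"],z=.045))
E
```

```text
t: 2.57
eef_pos: [0.4316, 0.0067, 0.3037]
tool_rot: [-0.001, 0.93, 0.368, -0.001]
contact_force: [0.2, -0.8, 0.1]
gripper_width: 0.996
grasp_force: 0.0
t 2.57 pos [431.6   6.7 303.7] yaw 43.2 q1,q7 [ 0.25 -1.14] F [ 0.16 -0.8   0.14] w 0.996 g 0.0 tilt [-0.002  0.001]
turn 0.2 shift mm [ -0.9   0.2 123.7]
0.77 [45.8, 5.8] [0.40847315 0.23568195 0.045     ]
0.73 [317.0, 199.9] [0.43306061 0.00751927 0.045     ]
```

View pics/w1.png

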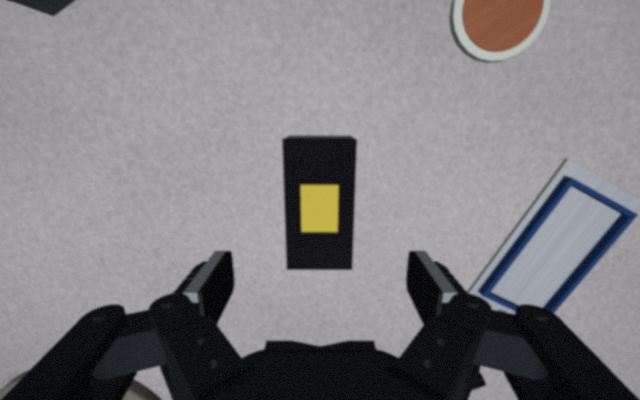

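The wrist view shows the box at (319,203), square between the fingers. Now I descend, grip and lift.

```bash
python3 -m pendant '[[0.085,0,0,0.03,0],[0.085,0,0,0.03,0],[0.085,0,0,0.03,0],[0.085,0,0,0.02,0],[0.085,0,0,0.013,0],[0.085,0,0,0,0],[0.04,0,0,0,0],[0.04,0,0,0,0],[0.04,0,0,0,0],[0.04,0,0,0,0],[0.04,0,0,0,0],[0.04,0,0,0,0]]' 50
python3 go.py 431 6 180 43
python3 -m pendant '[[0.04,0,0,0,0],[0.04,0,0,0,0],[0.04,0,0,0,0],[0.04,0,0,-0.01,0],[0.04,0,0,-0.01,0],[0.04,0,0,-0.01,0],[0.04,0,0,0,0],[0.04,0,0,0,0],[0.04,0,0,0,0],[0.04,0,0,0,0]]'
python3 -c "
from station import bot
import numpy as np
for i in range(6):
  bot.read_camera('top');o=bot.get_obs();print(np.round(o['contact_force'],2),np.round(o['torque'],2))"
```

```text
t: 3.67
eef_pos: [0.4322, 0.0037, 0.1831]
tool_rot: [0.001, 0.931, 0.365, 0.001]
contact_force: [-2.3, -1.1, 8.0]
gripper_width: 0.651
grasp_force: 53.4
t 3.67 pos [432.2   3.7 183.1] yaw 42.8 q1,q7 [ 0.14 -1.33] F [-2.28 -1.09  8.02] w 0.651 g 53.4 tilt [ 0.002 -0.001]
turn -0.2 shift mm [ 0.7 -2.5  3.1]
t: 4.5
eef_pos: [0.4315, 0.0041, 0.2115]
tool_rot: [-0.0, 0.931, 0.365, -0.0]
contact_force: [-0.6, 0.2, -1.3]
gripper_width: 0.648
grasp_force: 53.6
[-0.56  1.56 -2.25] [0.02 0.02 0.02]
[ 0.21  0.13 -1.44] [-0.04  0.02 -0.03]
[ 0.24  0.16 -2.25] [ 0.02 -0.02 -0.02]
[ 0.13 -0.56 -0.66] [ 0.   -0.01  0.01]
[ 0.13 -0.49 -2.75] [-0.01 -0.03 -0.  ]
[ 0.77 -0.56 -1.78] [ 0.05 -0.06  0.03]
```

About 1.8 N, so this one is empty. I set it back.

```bash
python3 -m pendant '[[0.04,0,0,0.01,0],[0.04,0,0,0.01,0],[0.04,0,0,0.008,0],[0.04,0,0,0,0],[0.085,0,0,0,0],[0.085,0,0,0,0],[0.085,0,0,0,0],[0.085,0,0,0,0],[0.085,0,0,-0.02,0],[0.085,0,0,-0.04,0],[0.085,0,0,-0.04,0],[0.085,0,0,0,0]]'
python3 go.py 453 276 300 162
```

```text
t: 5.8
eef_pos: [0.434, 0.0047, 0.2896]
tool_rot: [0.002, 0.931, 0.365, 0.005]
contact_force: [0.8, -0.6, 0.3]
gripper_width: 0.999
grasp_force: 0.0
t 5.8 pos [434.    4.7 289.6] yaw 42.9 q1,q7 [ 0.26 -1.17] F [ 0.77 -0.61  0.31] w 0.999 g 0.0 tilt [0.01 0.  ]
turn 60.9 shift mm [ -65.7 -263.9  -10.4]
```

```bash
python3 -m pendant '[[0.085,0,0,0,6.8],[0.085,0,0,0,6.8],[0.085,0,0,0,6.8],[0.085,0,0,0,6.8],[0.085,0,0,0,6.8],[0.085,0,0,0,6.8],[0.085,0,0,0,6.8],[0.085,0,0,0,6.8],[0.085,0,0,0,6.5]]'
python3 -m pendant '[[0.085,-0.008,-0.033,0,0],[0.085,-0.008,-0.033,0,0],[0.085,-0.008,-0.033,0,0],[0.085,-0.008,-0.033,0,0],[0.085,-0.008,-0.033,0,0],[0.085,-0.008,-0.033,0,0],[0.085,-0.008,-0.033,0,0],[0.085,-0.01,-0.033,0,0],[0.085,0,0,0,0],[0.085,0,0,0,0]]'
python3 go.py 453 276 183 162
python3 -c "
from h import *
bot.read_camera('wrist')
for r in bot.boxes_of('box_1','wrist'): print(r['score'],r['at'],deproj('wrist',r['at'],z=.045))"
```

```text
t: 6.55
eef_pos: [0.4316, 0.0041, 0.2837]
tool_rot: [0.0, 0.987, -0.16, 0.0]
contact_force: [-0.2, 0.1, -0.7]
gripper_width: 0.998
grasp_force: 0.0
t: 7.38
eef_pos: [0.45, 0.2778, 0.2836]
tool_rot: [-0.001, 0.988, -0.155, -0.0]
contact_force: [-0.9, -1.2, -0.3]
gripper_width: 0.995
grasp_force: 0.0
t 7.38 pos [450.  277.8 283.6] yaw -17.8 q1,q7 [-0.41 -2.72] F [-0.95 -1.18 -0.28] w 0.995 g 0.0 tilt [0.    0.001]
turn 0.2 shift mm [  3.4   0.8 100.6]
0.91 [313.1, 336.7] [0.34656149 0.31319753 0.045     ]
0.71 [319.7, 204.0] [0.45775661 0.27111996 0.045     ]
0.65 [618.2, 108.7] [0.4594623  0.05848493 0.045     ]
```

```bash
python3 -m pendant '[[0.085,0.005,0.002,0.03,0],[0.085,0,0,0.03,0],[0.085,0,0,0.02,0],[0.085,0,0,0.013,0],[0.085,0,0,0.008,0],[0.085,0,0,0,0],[0.04,0,0,0,0],[0.04,0,0,0,0],[0.04,0,0,0,0],[0.04,0,0,0,0],[0.04,0,0,0,0],[0.04,0,0,0,0]]' 50
python3 go.py 453 276 183 162
python3 -m pendant '[[0.04,0,0,0,0],[0.04,0,0,0,0],[0.04,0,0,-0.01,0],[0.04,0,0,-0.01,0],[0.04,0,0,-0.01,0],[0.04,0,0,0,0],[0.04,0,0,0,0],[0.04,0,0,0,0],[0.04,0,0,0,0]]'
python3 -c "
from station import bot
import numpy as np
for i in range(4):
  bot.read_camera('top');o=bot.get_obs();print(np.round(o['contact_force'],2),np.round(o['torque'],2),o['eef_pos'])"
```

```text
t: 8.48
eef_pos: [0.4557, 0.273, 0.1844]
tool_rot: [-0.002, 0.988, -0.157, 0.001]
contact_force: [-0.2, 1.2, 7.1]
gripper_width: 0.648
grasp_force: 55.1
t 8.48 pos [455.7 273.  184.4] yaw -18.0 q1,q7 [-0.45 -2.79] F [-0.17  1.21  7.14] w 0.648 g 55.1 tilt [0.003 0.003]
turn -0.0 shift mm [-3.5 -2.   1.4]
t: 9.23
eef_pos: [0.4545, 0.2719, 0.2123]
tool_rot: [0.0, 0.988, -0.157, -0.0]
contact_force: [-0.2, 0.7, -6.5]
gripper_width: 0.644
grasp_force: 55.4
[-0.41  0.31 -5.54] [ 0.02 -0.05  0.02] [0.45449705 0.27190912 0.21218879]
[-0.56  0.38 -5.37] [-0.02 -0.06  0.01] [0.45453134 0.27196263 0.21220627]
[-0.5  -0.64 -5.62] [-0.01 -0.01 -0.01] [0.45458043 0.2720126  0.21223632]
[ 0.63  1.53 -5.59] [ 0.02 -0.08 -0.02] [0.45463867 0.27206279 0.21230977]
```

About 5.6 N, so this is the loaded box. I raise it, turn to the bay direction and carry it to a viewpoint short of the bay.

```bash
python3 -m pendant '[[0.04,0,0,-0.03,0],[0.04,0,0,-0.03,0],[0.04,0,0,-0.03,0],[0.04,0,0,-0.01,0],[0.04,0,0,0,-5.8],[0.04,0,0,0,-5.8],[0.04,0,0,0,-5.8],[0.04,0,0,0,-5.8],[0.04,0,0,0,-5.8],[0.04,0,0,0,-5.5]]' 70
python3 go.py 420 -238 310 16.5
```

```text
t: 10.27
eef_pos: [0.4544, 0.2718, 0.3115]
tool_rot: [0.0, 0.989, 0.146, -0.001]
contact_force: [-0.0, 0.5, -5.8]
gripper_width: 0.649
grasp_force: 80.4
t 10.27 pos [454.4 271.8 311.5] yaw 16.8 q1,q7 [-0.28 -2.15] F [-0.02  0.45 -5.84] w 0.649 g 80.4 tilt [-0.001 -0.001]
turn 0.3 shift mm [-177.8  479.1    1.5]
```

```bash
python3 -m pendant '[[0.04,-0.01,0.028,0,0],[0.04,-0.01,0.028,0,0],[0.04,-0.01,0.028,0,0],[0.04,-0.01,0.028,0,0],[0.04,-0.01,0.028,0,0],[0.04,-0.01,0.028,0,0],[0.04,-0.01,0.028,0,0],[0.04,-0.01,0.028,0,0],[0.04,-0.01,0.028,0,0],[0.04,-0.01,0.028,0,0],[0.04,-0.01,0.028,0,0],[0.04,-0.01,0.028,0,0]]'
python3 -m pendant '[[0.04,-0.01,0.028,0,0],[0.04,-0.01,0.028,0,0],[0.04,-0.01,0.028,0,0],[0.04,-0.01,0.028,0,0],[0.04,-0.01,0.028,0,0],[0.04,0,0,0,0],[0.04,0,0,0,0]]'
python3 go.py 545 -201 310 16.5
python3 - <<'E'
from h import *
im,d=bot.read_camera("wrist");cv2.imwrite("pics/w2.png",im)
hsv=cv2.cvtColor(im,cv2.COLOR_BGR2HSV)
k=(hsv[...,0]>100)&(hsv[...,0]<130)&(hsv[...,1]>110)&(hsv[...,2]>40)
n,l,s,_=cv2.connectedComponentsWithStats(k.astype(np.uint8));i=1+s[1:,4].argmax();k=l==i
print(s[i])
pts=np.array([deproj("wrist",(x,y),z=.012)[:2] for y,x in np.argwhere(k)])*1000
print(cv2.minAreaRect(pts.astype(np.float32)))
for n,z in(("pivot",.062),("tab",.092),("tray",0)):
  for r in bot.pinpoint(n,"wrist")[:1]: print(n,r["score"],r["at"],deproj("wrist",r["at"],z=z))
E
```

```text
t: 11.27
eef_pos: [0.4342, -0.0855, 0.3119]
tool_rot: [-0.0, 0.99, 0.143, -0.0]
contact_force: [0.6, -1.0, -5.6]
gripper_width: 0.646
grasp_force: 80.8
t: 11.85
eef_pos: [0.4258, -0.2343, 0.3116]
tool_rot: [-0.0, 0.99, 0.141, -0.001]
contact_force: [-0.9, 1.1, -6.1]
gripper_width: 0.643
grasp_force: 80.7
t 11.85 pos [ 425.8 -234.3  311.6] yaw 16.2 q1,q7 [ 0.59 -1.01] F [-0.9   1.15 -6.11] w 0.643 g 80.7 tilt [-0.001  0.   ]
turn -0.3 shift mm [123.8   1.9   1.6]
[ 271    0   97  133 1581]
((528.3439331054688, -203.0091094970703), (102.65619659423828, 77.08226776123047), 16.807249069213867)
pivot 0.63 [322.5, 163.1] [ 0.4614352  -0.22402145  0.062     ]
tab 0.63 [249.4, 156.2] [ 0.45716202 -0.17551677  0.092     ]
tray 0.72 [321.5, 53.8] [ 0.54330255 -0.19847097  0.        ]
```

View pics/w2.png

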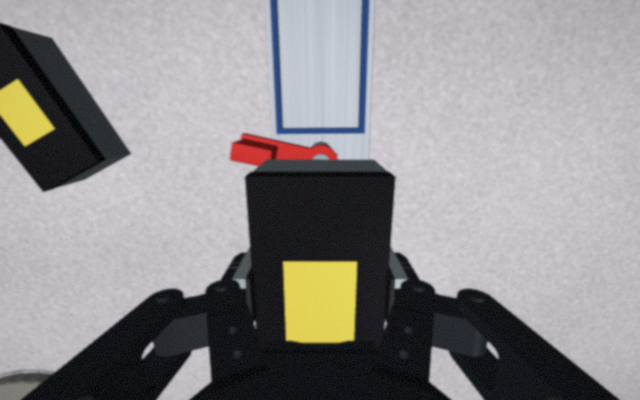

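The bay appears at (321,65) and the held box is square, with its patch at (320,302). Estimates agree on the bay centre at (544,-199.3), yaw 16.7°. Next I check the box's offset in the grip.

```bash
python3 - <<'E'
from h import *
z=.3116-.1835+.045
o=np.array(bot.get_obs()["eef_pos"])
c=np.array([np.cos(np.radians(16.3)),np.sin(np.radians(16.3))])
for p in [(320,261),(320,343),(320,173)]:
    w=deproj("wrist",p,z=z)-o; print(p,(w[:2]@c*1000).round(1),(w[0]*c[1]-w[1]*c[0])*1000)
E
python3 go.py 544 -199.3 310 16.7
```

```text
(320, 261) 13.6 0.7320943188481431
(320, 343) -27.6 0.9902262124880761
(320, 173) 50.5 0.5013428384775497
t 12.05 pos [ 426.7 -231.2  312.2] yaw 16.6 q1,q7 [ 0.58 -1.01] F [-0.39  0.95 -5.49] w 0.644 g 80.7 tilt [-0.001  0.001]
turn -0.1 shift mm [121.5   3.1   2.2]
```

```bash
python3 -m pendant '[[0.04,0.02,0.001,0,0],[0.04,0.03,0.001,0,0],[0.04,0.03,0.001,0,0],[0.04,0.03,0,0,0],[0.04,0.0155,0,0,0],[0.04,0,0,0.03,0],[0.04,0,0,0.03,0],[0.04,0,0,0.025,0],[0.04,0,0,0,0],[0.04,0,0,0,0],[0.04,0,0,0,0]]'
python3 go.py 547.8 -198.2 189 16.7
python3 - <<'E'
from h import *
for c in("top","side"):
    im,d=bot.read_camera(c);cv2.imwrite(f"pics/{c}2.png",im)
a=cv2.imread("pics/side2.png")[220:360,270:420];cv2.imwrite("pics/s2.png",cv2.resize(a,None,fx=4,fy=4,interpolation=2))
E
```

```text
t: 12.97
eef_pos: [0.5487, -0.1993, 0.229]
tool_rot: [0.0, 0.99, 0.144, 0.001]
contact_force: [1.5, 0.6, -5.4]
gripper_width: 0.641
grasp_force: 81.1
t 12.97 pos [ 548.7 -199.3  229. ] yaw 16.5 q1,q7 [ 0.42 -1.2 ] F [ 1.53  0.58 -5.38] w 0.641 g 81.1 tilt [ 0.002 -0.   ]
turn -0.2 shift mm [-0.5 -1.3 40. ]
```

View pics/s2.png

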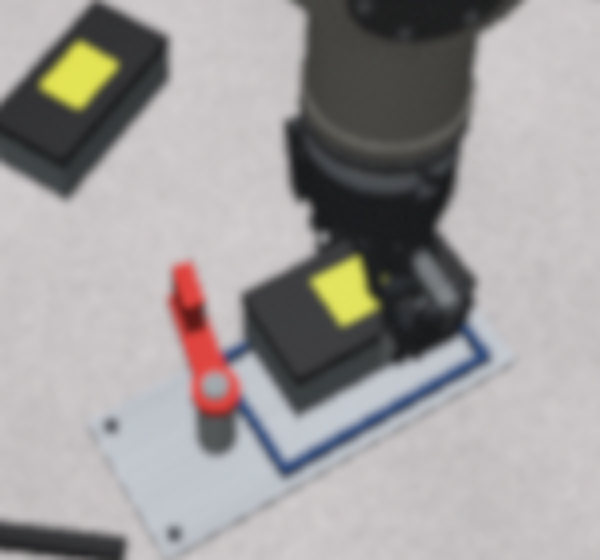

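The side view shows the box aligned over the bay, clear of the open bar.

```bash
python3 -m pendant '[[0.04,0,-0.001,0.012,0],[0.04,0,0,0.012,0],[0.04,0,0,0.008,0],[0.04,0,0,0.002,0],[0.04,0,0,0,0],[0.04,0,0,0,0]]'
python3 go.py 547.8 -198.2 189 16.7
python3 -m pendant '[[0.04,0,0,0.002,0],[0.04,0,0,0.002,0],[0.04,0,0,0,0],[0.04,0,0,0,0]]'
python3 go.py 547.8 -198.2 189 16.7
```

```text
t: 13.57
eef_pos: [0.5476, -0.1989, 0.1934]
tool_rot: [-0.0, 0.99, 0.143, -0.0]
contact_force: [0.2, 0.2, -6.1]
gripper_width: 0.644
grasp_force: 81.4
t 13.57 pos [ 547.6 -198.9  193.4] yaw 16.5 q1,q7 [ 0.41 -1.22] F [ 0.22  0.15 -6.1 ] w 0.644 g 81.4 tilt [-0.001  0.   ]
turn -0.2 shift mm [ 0.4 -0.6  4.4]
t: 13.9
eef_pos: [0.5476, -0.1989, 0.1898]
tool_rot: [0.0, 0.99, 0.143, 0.0]
contact_force: [0.2, -0.5, -6.3]
gripper_width: 0.641
grasp_force: 81.4
t 13.9 pos [ 547.6 -198.9  189.8] yaw 16.5 q1,q7 [ 0.4  -1.22] F [ 0.17 -0.55 -6.3 ] w 0.641 g 81.4 tilt [ 0. -0.]
turn -0.2 shift mm [ 0.3 -0.6  0.8]
```

```bash
python3 -m pendant '[[0.04,0,0,0.002,0],[0.04,0,0,0.001,0],[0.04,0,0,0,0],[0.04,0,0,0,0]]'
python3 -m pendant '[[0.04,0,0,0.001,0],[0.04,0,0,0.001,0],[0.04,0,0,0,0],[0.04,0,0,0,0]]'
```

```text
t: 14.23
eef_pos: [0.5477, -0.1989, 0.1895]
tool_rot: [0.0, 0.99, 0.143, 0.0]
contact_force: [-9.2, 2.0, 22.0]
gripper_width: 0.648
grasp_force: 84.6
t: 14.57
eef_pos: [0.5477, -0.1988, 0.1895]
tool_rot: [0.001, 0.99, 0.143, -0.0]
contact_force: [-15.5, 3.5, 41.5]
gripper_width: 0.644
grasp_force: 86.9
```

```bash
python3 -m pendant '[[0.04,0,0,-0.002,0],[0.04,0,0,-0.002,0],[0.04,0,0,0,0]]'
python3 -m pendant '[[0.085,0,0,0,0],[0.085,0,0,0,0],[0.085,0,0,0,0],[0.085,0,0,0,0],[0.085,0,0,-0.01,0],[0.085,0,0,-0.03,0],[0.085,0,0,-0.03,0],[0.085,0,0,-0.03,0],[0.085,-0.02,0,-0.02,0],[0.085,-0.03,0,0,0],[0.085,0,0,0,0],[0.085,0,0,0,0]]'
python3 - <<'E'
from h import *
im,d=bot.read_camera("wrist");cv2.imwrite("pics/w3.png",im)
for n,z in(("pivot",.062),("tab",.092),("tray",0),("box_1",.005)):
  for r in bot.pinpoint(n,"wrist")[:2]: print(n,r["score"],r["at"],deproj("wrist",r["at"],z=z))
E
python3 go.py 547.8 -198.2 189 16.7
```

```text
t: 14.82
eef_pos: [0.5478, -0.199, 0.1896]
tool_rot: [0.0, 0.99, 0.143, 0.001]
contact_force: [-3.8, 0.3, 10.6]
gripper_width: 0.644
grasp_force: 83.6
t: 15.82
eef_pos: [0.4983, -0.2139, 0.3097]
tool_rot: [0.001, 0.99, 0.142, 0.0]
contact_force: [1.2, 0.2, -0.6]
gripper_width: 1.0
grasp_force: 0.0
pivot 0.72 [319.6, 254.5] [ 0.46375137 -0.22441908  0.062     ]
tab 0.8 [257.4, 261.0] [ 0.4613791  -0.17923911  0.092     ]
box_1 0.97 [84.1, 193.8] [0.43348655 0.00313993 0.005     ]
box_1 0.92 [317.8, 140.9] [ 0.54559753 -0.19790051  0.005     ]
t 16.07 pos [ 500.3 -212.5  308.5] yaw 16.5 q1,q7 [ 0.5  -1.12] F [0.18 0.85 0.67] w 0.996 g 0.0 tilt [0. 0.]
turn -0.2 shift mm [ 4.960e+01 -1.000e-01  1.195e+02]
```

View pics/w3.png

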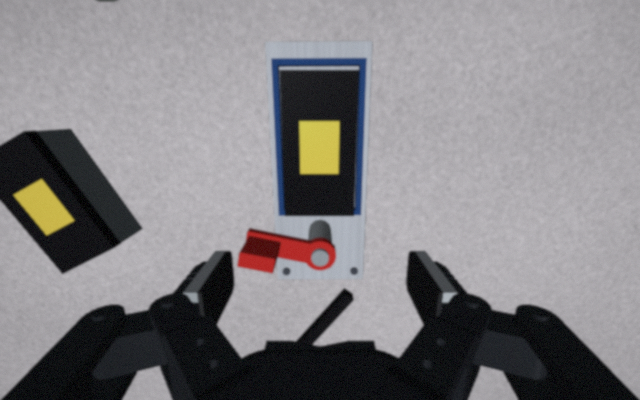

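The box is seated in the bay: patch at (319,147), centre within about 2 mm. The bar is still open at (290,250). Next I close the fingers and turn them to face the bar.

```bash
python3 -m pendant '[[0,0,0,0,-7.1],[0,0,0,0,-7.1],[0,0,0,0,-7.1],[0,0,0,0,-7.1],[0,0,0,0,-7.1],[0,0,0,0,-7.1],[0,0,0,0,-7.1],[0,0,0,0,-7.1],[0,0,0,0,-7.1],[0,0,0,0,-7.1],[0,0,0,0,-7],[0,0,0,0,0]]' 40
python3 go.py 427 -181 243 94.5
```

```text
t: 17.07
eef_pos: [0.5001, -0.2129, 0.3083]
tool_rot: [-0.0, 0.677, 0.736, 0.0]
contact_force: [-0.0, -0.3, -0.4]
gripper_width: 0.001
grasp_force: 0.0
t 17.07 pos [ 500.1 -212.9  308.3] yaw 94.7 q1,q7 [0.74 0.1 ] F [-0.01 -0.32 -0.39] w 0.001 g 0.0 tilt [-0.     0.001]
turn 0.2 shift mm [ 37.5 -70.3  65.3]
```

```bash
python3 -m pendant '[[0,0.0125,-0.0235,0,0],[0,0.0125,-0.0235,0,0],[0,0.0125,-0.0235,0,0],[0,0,0,0.03,0],[0,0,0,0.025,0],[0,0,0,0.01,0],[0,0,0,0,0],[0,0,0,0,0]]'
python3 go.py 427 -181 243 94.5
python3 - <<'E'
from h import *
im,d=bot.read_camera("side")
cv2.imwrite("pics/s4.png",cv2.resize(im[200:360,250:420],None,fx=3.5,fy=3.5,interpolation=2))
E
```

```text
t: 17.73
eef_pos: [0.427, -0.1809, 0.2437]
tool_rot: [-0.001, 0.679, 0.734, 0.0]
contact_force: [0.2, 0.2, 0.9]
gripper_width: -0.005
grasp_force: 0.0
t 17.73 pos [ 427.  -180.9  243.7] yaw 94.4 q1,q7 [0.72 0.01] F [0.17 0.16 0.93] w -0.005 g 0.0 tilt [-0.001  0.001]
turn -0.1 shift mm [-0.1  0.   0.7]
```

View pics/s4.png

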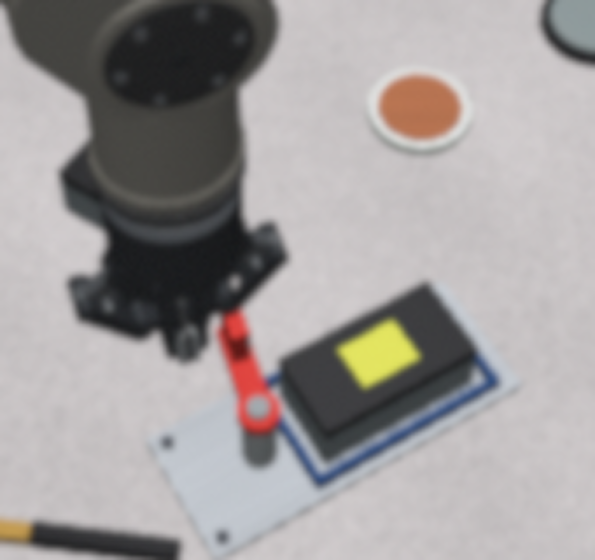

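The fingers stand just behind the tab and the box is flat. Starting the push.

```bash
python3 -m pendant '[[0,0,0.006,0,0],[0,0,0.005,0,0],[0,0.001,0.0024,0,3],[0,0.001,0.0024,0,3],[0,0.001,0.0024,0,3],[0,0.001,0.0024,0,3],[0,0.001,0.0024,0,3],[0,0.001,0.0024,0,3]]'
python3 go.py 427 -181 243 94.5
python3 -c "
from h import *
bot.read_camera('side')
for n,z in(('pivot',.062),('tab',.092)):
  for r in bot.pinpoint(n,'side')[:1]: print(n,r['score'],deproj('side',r['at'],z=z))"
```

```text
t: 18.45
eef_pos: [0.4526, -0.1753, 0.2444]
tool_rot: [0.0, 0.787, 0.618, -0.0]
contact_force: [-0.9, -0.1, -0.0]
gripper_width: -0.001
grasp_force: 0.7
t 18.45 pos [ 452.6 -175.3  244.4] yaw 76.3 q1,q7 [ 0.62 -0.29] F [-0.95 -0.12 -0.  ] w -0.001 g 0.7 tilt [ 0.    -0.001]
turn -18.2 shift mm [ -3.7 -26.    1.4]
pivot 0.9 [ 0.45637853 -0.2308764   0.062     ]
tab 0.57 [ 0.46660704 -0.17661655  0.092     ]
```

```bash
python3 -m pendant '[[0,0.001,0.0024,0,3],[0,0.001,0.0024,0,3],[0,0.001,0.0024,0,3],[0,0.001,0.0024,0,3],[0,0.001,0.0024,0,3],[0,0.001,0.0024,0,3],[0,0.001,0.0024,0,3],[0,0.001,0.0024,0,3],[0,0.001,0.0024,0,3],[0,0.001,0.0024,0,3],[0,0.001,0.0024,0,3],[0,0.001,0.0024,0,3]]'
python3 -m pendant '[[0,0.001,0.0024,0,3],[0,0.001,0.0024,0,3],[0,0.001,0.0024,0,3],[0,0.001,0.0024,0,3],[0,0.001,0.0024,0,3],[0,0,0,0,0]]'
python3 go.py 501 -191.4 243 16.7
```

```text
t: 19.6
eef_pos: [0.4826, -0.1789, 0.244]
tool_rot: [-0.0, 0.938, 0.345, 0.0]
contact_force: [-1.5, 0.2, 0.1]
gripper_width: 0.003
grasp_force: 0.7
t: 20.1
eef_pos: [0.4938, -0.186, 0.244]
tool_rot: [0.0, 0.975, 0.22, 0.0]
contact_force: [0.0, 0.3, 0.6]
gripper_width: 0.001
grasp_force: 0.1
t 20.1 pos [ 493.8 -186.   244. ] yaw 25.5 q1,q7 [ 0.43 -1.04] F [0.01 0.28 0.59] w 0.001 g 0.1 tilt [0.001 0.   ]
turn 8.8 shift mm [5.3 7.2 1. ]
```

Finish with small steps until the stop shows in the force.

```bash
python3 -m pendant '[[0,0.001,0.0024,0,3],[0,0.001,0.0024,0,3],[0,0.001,0.0024,0,3],[0,0,0,0,0]]'
python3 -m pendant '[[0,0,0.002,0,0],[0,0,0.001,0,0],[0,0,0,0,0]]'
python3 -m pendant '[[0,0,0.001,0,0],[0,0,0.001,0,0],[0,0,0,0,0]]'
python3 go.py 501 -191.4 243 16.7
```

```text
t: 20.43
eef_pos: [0.4993, -0.1915, 0.2439]
tool_rot: [0.0, 0.99, 0.144, 0.0]
contact_force: [0.4, -0.2, -0.2]
gripper_width: 0.0
grasp_force: 0.1
t: 20.68
eef_pos: [0.4999, -0.1933, 0.2438]
tool_rot: [-0.001, 0.989, 0.145, 0.0]
contact_force: [-0.2, 4.8, 2.3]
gripper_width: 0.004
grasp_force: 2.3
t: 20.93
eef_pos: [0.5002, -0.1938, 0.2438]
tool_rot: [-0.002, 0.989, 0.145, -0.0]
contact_force: [-2.2, 9.4, 6.7]
gripper_width: -0.001
grasp_force: 4.9
t 20.93 pos [ 500.2 -193.8  243.8] yaw 16.7 q1,q7 [ 0.41 -1.15] F [-2.17  9.44  6.73] w -0.001 g 4.9 tilt [-0.001  0.003]
turn 0.0 shift mm [ 1.4 -2.1  0.8]
```

At the stop: the force is rising with no motion. Back off, raise and look.

```bash
python3 -m pendant '[[0,0,-0.006,0,0],[0,0,-0.01,0,0],[0,0,0,-0.03,0],[0,0,0,-0.04,0],[0,-0.03,-0.02,-0.02,0],[0,-0.03,-0.02,0,0],[0,-0.03,-0.02,0,0],[0,0,0,0,0],[0,0,0,0,0],[0,0,0,0,0]]'
python3 - <<'E'
from h import *
im,d=bot.read_camera("top")
P=[bot.pinpoint(n,"top")[0] for n in("pivot","tab")]
a,b=[deproj("top",p["at"],z=z) for p,z in zip(P,(.062,.092))]
print(a,b,"bar deg",np.degrees(np.arctan2(b[1]-a[1],b[0]-a[0])))
for r in bot.pinpoint("box_1","top"): print(r["score"],deproj("top",r["at"],z=0))
s,_=bot.read_camera("side")
q=[cv2.resize(im[130:280,180:480],None,fx=2,fy=2),cv2.resize(s[200:350,230:430],(400,300))]
cv2.imwrite("pics/end.png",cv2.resize(np.hstack(q),(800,240)))
E
```

```text
t: 21.77
eef_pos: [0.3927, -0.1491, 0.3341]
tool_rot: [0.001, 0.99, 0.143, 0.001]
contact_force: [0.2, -0.1, -0.0]
gripper_width: -0.001
grasp_force: 0.0Traceback (most recent call last):
  File "<stdin>", line 3, in <module>
IndexError: list index out of range
```

```bash
python3 -m pendant '[[0,0.01,-0.03,0,0],[0,0.01,-0.03,0,0],[0,0.01,-0.03,0,0],[0,0.01,-0.03,0,0],[0,0,0,0,0],[0,0,0,0,0]]'
python3 - <<'E'
from h import *
for c in("top","side"):
  im,d=bot.read_camera(c)
  if c=="top": T=im
  for n,z in(("pivot",.062),("tab",.092),("box_1",0)):
    for r in bot.pinpoint(n,c)[:5]: print(c,n,round(r["score"],2),deproj(c,r["at"],z=z).round(3))
q=[cv2.resize(T[130:280,180:480],(480,240)),cv2.resize(im[200:360,250:420],(320,300))[:240]]
cv2.imwrite("pics/end.png",np.hstack(q))
E
```

```text
t: 22.37
eef_pos: [0.3978, -0.0211, 0.3337]
tool_rot: [-0.0, 0.989, 0.145, 0.0]
contact_force: [-0.1, -1.0, -0.6]
gripper_width: -0.001
grasp_force: 0.0
top pivot 0.96 [ 0.465 -0.225  0.062]
top tab 0.79 [ 0.508 -0.213  0.092]
top box_1 0.98 [ 0.539 -0.202  0.   ]
top box_1 0.93 [0.749 0.377 0.   ]
top box_1 0.89 [0.436 0.001 0.   ]
top box_1 0.7 [0.275 0.313 0.   ]
top box_1 0.66 [0.649 0.192 0.   ]
side pivot 0.77 [ 0.459 -0.221  0.062]
side pivot 0.75 [ 0.329 -0.279  0.062]
side pivot 0.5 [ 0.77  -0.005  0.062]
side tab 0.95 [ 0.502 -0.215  0.092]
side box_1 0.87 [0.748 0.381 0.   ]
side box_1 0.83 [0.426 0.001 0.   ]
side box_1 0.8 [ 0.27   0.305 -0.   ]
side box_1 0.78 [ 0.535 -0.208  0.   ]
side box_1 0.69 [0.63  0.201 0.   ]
```

View pics/end.png

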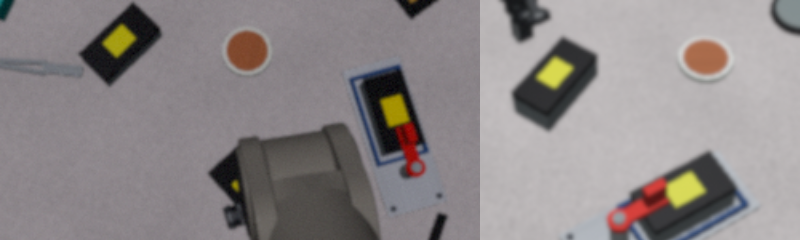

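The bar lies along the bay over the end of the box. One quick check of the box's pose in the bay.

Run:
```python
from h import *
im,d=bot.read_camera("top")
m=bot.camera_model("top");K=np.array(m["intrinsics"]);R=np.array(m["R"]);t=np.array(m["t"])
v,u=np.mgrid[0:400,0:640]
P=(np.stack([(u-K[0,2])/K[0,0],(v-K[1,2])/K[1,1],np.ones_like(d)],-1)*d[...,None]-t)@R
w=np.zeros(d.shape,bool);w[165:245,395:460]=1
k=w&(P[...,2]>.04)&(P[...,2]<.0535)
print(cv2.minAreaRect((P[k][:,:2]*1000).astype(np.float32)))
q=P[k];A=np.c_[q[:,:2],np.ones(len(q))];print(np.linalg.lstsq(A,q[:,2],rcond=None)[0],q[:,2].mean())
```

```text
((525.4161376953125, -205.51197814941406), (149.29507446289062, 57.709434509277344), 16.319507598876953)
[ 0.01128864 -0.01515444  0.04025102] 0.04942371306068139
```

```bash
python3 -c "
from station import bot
print(bot.hand_in())"
```

```text
the job is handed in; nothing more can be done
None
```

The loaded box (about 5.6 N when lifted) is flat in the bay and the turnbutton is turned to its stop over it. Both empty boxes stand on the bench away from the tray, and I've handed the job in without getting a verdict back; I lifted only one of those two (about 1.8 N).

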